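# Put the tested preserves and the refractometer back in their trays

### The job

Clear the testing bench: stand each of the four loose jars upright in a free bay of the jar tray that already holds a jar of the same shape (tall jars with the tall one, squat jars with the squat one), and lay the hand refractometer flat, prism plate up, inside the shallow white metal tray. The jars are glass, so set them down rather than dropping them, and leave the two jars that are already in the trays standing in their bays.

Things in the scene. Friction and masses are not known exactly. Their poses are not given: they have to be found in the camera images.
- tall_a: Loose tall glass preserve jar, 50 mm diameter, 100 mm high, brown contents, paper label, white screw lid (the top 14 mm, full diameter); about 200 g. Stands upright on the bench. Origin: centre of its underside; z up.
- tall_b: Loose tall glass preserve jar, 50 mm diameter, 100 mm high, brown contents, paper label, white screw lid (the top 14 mm, full diameter); about 200 g. Stands upright on the bench. Origin: centre of its underside; z up.
- squat_a: Loose squat glass preserve jar, 64 mm diameter, 50 mm high, brown contents, paper label, white screw lid (the top 14 mm, full diameter); about 160 g. Stands upright on the bench. Origin: centre of its underside; z up.
- squat_b: Loose squat glass preserve jar, 64 mm diameter, 50 mm high, brown contents, paper label, white screw lid (the top 14 mm, full diameter); about 160 g. Stands upright on the bench. Origin: centre of its underside; z up.
- refractometer: Hand refractometer lying down, 160 mm along its x, about 180 g. Aluminium barrel 26 mm diameter (x -36 to +22 mm, axis 16 mm up; grip across it at x -25 to +10); to -x a square prism head 28 wide, 32 high, with a clear plate on top (to 34 mm) whose flat underside stops rolling; to +x a black sleeve and 32 mm rubber eyepiece. Origin: underside centre; z up through the plate.
- tray_tall: Grey jar tray, fixed, 251 x 90 mm outside, 20 mm high; floor, walls and dividers 4 mm thick, dividers as high as the walls. Three bays in a row along its x, each 78 x 82 mm inside, centres at x = -82, 0, +82 mm, y = 0. Origin: underside centre; z up. Its bay at x = +82 mm already holds the standing tall jar; the other two are free. Looks like the other jar tray.
- tray_squat: Grey jar tray, fixed, 251 x 90 mm outside, 20 mm high; floor, walls and dividers 4 mm thick, dividers as high as the walls. Three bays in a row along its x, each 78 x 82 mm inside, centres at x = -82, 0, +82 mm, y = 0. Origin: underside centre; z up. Its bay at x = -82 mm already holds the standing squat jar; the other two are free. Looks like the other jar tray.
- tall_ref: Tall jar that already stands in its tray, same kind as the loose tall jars (50 mm diameter, 100 mm high). Not to be moved out of its bay. Origin: centre of its underside; z up.
- squat_ref: Squat jar that already stands in its tray, same kind as the loose squat jars (64 mm diameter, 50 mm high). Not to be moved out of its bay. Origin: centre of its underside; z up.
- tool_tray: Shallow open tray of white-painted metal for the refractometer, fixed to the bench, 200 x 100 mm outside (long along its x axis), 14 mm high, walls and floor 3 mm. Origin: underside centre; z up.

How it is judged (in metres and radians):
At the end, for the whole second after the job is handed in: Loose tall jars in bays of tray_tall, squat ones in bays of tray_squat, upright within 0.1 rad on the tray floor; the two earlier jars still in their bays; refractometer on the tool tray's floor, within 30 mm along and 40 mm across of its centre, plate up within 0.15 rad; all at rest (x of tall_a in the frame of tray_tall between -0.105 and 0.105 m and y of tall_a in the frame of tray_tall between -0.02 and 0.02 m and z of tall_a in the frame of tray_tall between -0.002 and 0.008 m and angle between each of tall_a, tall_b, squat_a, squat_b, tall_ref, squat_ref's own z axis and vertical below 0.1 rad and linear speed of each of tall_a, tall_b, squat_a, squat_b, tall_ref, squat_ref, refractometer below 0.03 m/s and angular speed of each of tall_a, tall_b, squat_a, squat_b, tall_ref, squat_ref, refractometer below 0.2 rad/s and x of tall_b in the frame of tray_tall between -0.105 and 0.105 m and y of tall_b in the frame of tray_tall between -0.02 and 0.02 m and z of tall_b in the frame of tray_tall between -0.002 and 0.008 m and x of squat_a in the frame of tray_squat between -0.105 and 0.105 m and y of squat_a in the frame of tray_squat between -0.02 and 0.02 m and z of squat_a in the frame of tray_squat between -0.002 and 0.008 m and x of squat_b in the frame of tray_squat between -0.105 and 0.105 m and y of squat_b in the frame of tray_squat between -0.02 and 0.02 m and z of squat_b in the frame of tray_squat between -0.002 and 0.008 m and x of tall_ref in the frame of tray_tall between 0.06 and 0.105 m and y of tall_ref in the frame of tray_tall between -0.02 and 0.02 m and z of tall_ref in the frame of tray_tall between -0.002 and 0.008 m and x of squat_ref in the frame of tray_squat between -0.105 and -0.06 m and y of squat_ref in the frame of tray_squat between -0.02 and 0.02 m and z of squat_ref in the frame of tray_squat between -0.002 and 0.008 m and x of refractometer in the frame of tool_tray between -0.03 and 0.03 m and y of refractometer in the frame of tool_tray between -0.04 and 0.04 m and z of refractometer in the frame of tool_tray between -0.002 and 0.008 m and angle between refractometer's own z axis and vertical below 0.15 rad); the robot touches nothing.
It fails at once if tall jar a falls freely from more than about 35 mm above the bench (it is glass) (height (world z) of tall_a above 0.035 m and contact force between tall_a and anything else below 0.01 N and linear speed of tall_a above 0.3 m/s).
It fails at once if tall jar b falls freely from more than about 35 mm above the bench (it is glass) (height (world z) of tall_b above 0.035 m and contact force between tall_b and anything else below 0.01 N and linear speed of tall_b above 0.3 m/s).
It fails at once if squat jar a falls freely from more than about 35 mm above the bench (it is glass) (height (world z) of squat_a above 0.035 m and contact force between squat_a and anything else below 0.01 N and linear speed of squat_a above 0.3 m/s).
It fails at once if squat jar b falls freely from more than about 35 mm above the bench (it is glass) (height (world z) of squat_b above 0.035 m and contact force between squat_b and anything else below 0.01 N and linear speed of squat_b above 0.3 m/s).
It also fails if it takes over 136 s, if anything falls off the work surface, if the arm or the gripper's body presses on something with over 40 N, if the wrist force passes 120 N, or if a joint passes its speed limit or range.

### The arm

A 7-joint arm with a two-finger parallel gripper is mounted at the origin on the work surface. World frame = base frame: x ahead of the robot, y to its left, z up, the work surface at z = 0. Lengths are in m, angles in degrees, forces in N, time in s.
With the tool pointing down it reaches from about 0.4 to 0.85 m from the base axis. Payload 10.4 kg.
Tool frame: the origin (TCP) lies at the very end of the fingers, on their centre line; the grasp point (between the pads) lies 19 mm behind it (bot.tcp_to_grasp is the distance from the TCP to the grasp point, in m); z points along the fingers, y is the line along which they close (so a half turn about z gives the same grasp; the last joint's range is limited). The gripper opens to 87 mm and grips with 3 to 60 N. Pads are 19 mm wide; open, the fingers measure 117 mm over their backs; the gripper's body (75 mm by 190 mm) begins 51 mm behind the grasp point.
Start: joints at [62.819, 19.034, -3.707, 83.658, 1.238, 77.344, -5.071], TCP at [0.273, -0.562, 0.223] pointing down, gripper open.
Joint ranges: [-148.97, 148.97], [-28.65, 121.19], [-84.17, 76.75], [9.2, 138.47], [-72.65, 252.65], [3.7, 117.97], [-149.18, 149.18]. Speed limits (degrees/s): [127.2, 127.2, 159.86, 159.86, 180, 180, 180].

### API

Orientations are given as a 3x3 rotation matrix whose columns are the frame's x, y, z axes.
In Python, from workcell import bot, imaging, workorder gives the robot as it stands.
- The arm moves only by the tool drive_tool, never from a script. Its argument "targets" is a list of rows, each a list of 5 numbers: the closure in counts, from 0 (fully open) to 255 (shut), then the shift along the tool's x, y, z in units of 50 mm (1.0 is 50 mm), then the turn about the tool's z in units of 8 degrees (1.0 is 8 degrees). In form: [[grip, tx, ty, tz, yaw], ...]. A call has exactly 10 rows; each row shifts and turns the commanded pose from where the row before left it, along the tool's axes as they then stand; what a row does not reach is not made up. A row lasts 1/10 s, in which the tool goes at most 50 mm and 8.59 degrees, less where a joint would pass 70% of its speed; a pose out of reach is approached as far as the arm can. A call is refused whole if a number of a shift passes 1 or a number of a turn 1, either way. A call with a gripper value outside its range is refused whole. The fingers move at their own pace and stop on an object; "grip_force" is the grip in N (left out, the last holds). Time passes only in rows, so rows that do not move let the fingers close, or fill a call up. It gives the time, the measured TCP pose, the force, the opening and the grip force at its end, in the units of the state.
- bot.get_obs(): the state, without advancing time (a new reading comes with each control period).
- imaging.grab_frame(name): name is "scene" or "top" or "wrist"; returns a dict with "image" (384x512x3 uint8, blue, green, red), "fov_y" (degrees; the focal length in pixels is half the picture's height over the tangent of half this angle, whatever the lens; pixels are square), "cx", "cy" (the principal point, pixels), "cam_to_world" (4x4, takes a point from camera to world coordinates); the wrist camera has in their place "hand_eye" (4x4, takes a point from camera to tool coordinates, whose origin is the TCP and whose axes are the flange's). Camera axes: x right, y down, z forward; pixel columns grow to the right and rows downward; lengths in m; the calibration is good to about 2 mm. A picture is of the moment at which its call begins: read the wrist's pose just before it. There is no depth.
- workorder.finish_job(): hands the job in; it is judged then, once.
Trained networks look in the newest picture that a camera, given by its name, has taken for a name from the list of things; names that differ only in an ending like _2 or _b are one class to them, and where a whole thing is asked for, a point or a joint stands for the part that bears it (a point fixed in the world has none). Each returns a list of dicts, best first, with "conf" (0 to 1); they miss things now and then, are a little off and sometimes report something else, mostly with a low value. They report only what shows in the picture. A call takes as long as a camera call.
- imaging.silhouettes(query, camera): "region" (384x512 bool, what is visible of it) and "point" ([column, row] in pixels, amid what is visible of it).
- imaging.pinpoint(query, camera): "point" ([column, row] in pixels: a listed point, or the origin of a listed thing).
The state is a dict: "t": time; "qpos": joint angles; "joint_vel": joint speeds; "effort": joint torques, N m; "tool_pos": TCP position; "orientation": TCP orientation; "wrist_force": force on the tool from outside, world axes, zero at the start; "ft_torque": the same for the moment, N m; "grip_width": finger opening in m; "grasp_force": force on a finger pad.
Only numpy, scipy, OpenCV 4.12 (cv2) and the standard library are available. Lean on these libraries where they do the work, as an engineer would, in place of code of your own. Each camera call takes 0.05 s, during which the arm holds its last target. There are 200 camera calls.

## Working session

There is one attempt and no reset: what is moved stays moved. The work goes in short steps, Python scripts to look and compute and a tool call to move; the robot and the scene stay as the last step left them, time stands still between calls to the robot, and variables do not carry over. Pictures are saved under pics/ and viewed, at most 14 in all, crops included, and the job is handed in when it is done.

Besides the shell and the picture viewer there is one more tool, called after ">>>" as name(argument=value, ...) on one line, values as JSON. drive_tool: Moves the arm, as the interface text tells. Its arguments: {"type":"object","properties":{"targets":{"type":"array"},"grip_force":{"type":"number"}},"required":["targets"]}

```bash
mkdir -p pics; cat > h.py <<'E'
from workcell import bot, imaging, workorder
import numpy as np, cv2
def ray(f,p,T):
    F=f["image"].shape[0]/2/np.tan(np.radians(f["fov_y"])/2)
    d=np.array([(p[0]-f["cx"])/F,(p[1]-f["cy"])/F,1.])
    return T[:3,3],T[:3,:3]@d
def at(f,p,z,T=None):
    T=f["cam_to_world"] if T is None else T
    o,d=ray(f,p,np.array(T)); return o+d*(z-o[2])/d[2]
E
python3 - <<'E'
from h import *
o=bot.get_obs(); print({k:np.round(v,3).tolist() for k,v in o.items()}, bot.tcp_to_grasp)
for c in("top","scene"):
    f=imaging.grab_frame(c); cv2.imwrite(f"pics/{c}0.png",f["image"]); print(c,f["fov_y"],np.round(f["cam_to_world"],3).tolist())
    for q,z in dict(tall_a=0,squat_a=0,refractometer=0,tray_tall=0,tool_tray=0,tall_ref=0.004,squat_ref=.004).items():
        for r in imaging.pinpoint(q,c): print(q,round(r["conf"],2),np.round(r["point"]),np.round(at(f,r["point"],z),3))
E
```

```text
{'t': 0.0, 'qpos': [62.819, 19.073, -3.706, 83.706, 1.238, 77.345, -5.069], 'joint_vel': [0.016, -0.029, 0.021, -0.104, 0.032, 0.022, 0.086], 'effort': [0.002, -62.326, 0.026, -38.988, -0.061, 0.04, 0.0], 'tool_pos': [0.273, -0.562, 0.222], 'orientation': [[0.9, 0.437, -0.001], [0.437, -0.9, 0.001], [-0.0, -0.001, -1.0]], 'wrist_force': [0.411, -0.621, 0.229], 'ft_torque': [0.051, 0.014, -0.017], 'grasp_force': 0.0, 'grip_width': 0.087} 0.0187
top 51.06224536248422 [[-0.003, -0.995, 0.098, 0.465], [-1.0, 0.003, 0.001, 0.01], [-0.001, -0.098, -0.995, 1.081], [0.0, 0.0, 0.0, 1.0]]
tall_a 0.9 [332. 199.] [ 0.554 -0.195  0.   ]
tall_a 0.86 [282. 194.] [ 0.569 -0.061  0.   ]
squat_a 0.91 [233. 200.] [0.553 0.073 0.   ]
refractometer 0.61 [276. 148.] [ 0.693 -0.045  0.   ]
tray_tall 0.56 [138. 209.] [0.528 0.327 0.   ]
tray_tall 0.2 [142. 178.] [0.612 0.32  0.   ]
tool_tray 0.59 [248. 246.] [0.429 0.031 0.   ]
tall_ref 0.84 [142. 179.] [0.609 0.318 0.004]
tall_ref 0.49 [247. 242.] [0.439 0.034 0.004]
tall_ref 0.35 [384. 226.] [ 0.483 -0.332  0.004]
squat_ref 0.74 [379. 255.] [ 0.404 -0.316  0.004]
scene 53.0382469220964 [[-0.802, 0.477, -0.36, 0.936], [0.598, 0.622, -0.506, 0.545], [-0.018, -0.621, -0.784, 0.899], [0.0, 0.0, 0.0, 1.0]]
tall_a 0.67 [223. 167.] [ 0.563 -0.186  0.   ]
tall_a 0.67 [248. 194.] [ 0.564 -0.05   0.   ]
tall_a 0.26 [219. 130.] [ 0.48  -0.338  0.   ]
squat_a 0.59 [299. 252.] [0.568 0.188 0.   ]
refractometer 0.74 [248. 197.] [ 0.568 -0.042  0.   ]
tray_tall 0.75 [346. 279.] [0.523 0.319 0.   ]
tool_tray 0.68 [300. 189.] [0.427 0.027 0.   ]
tall_ref 0.91 [324. 299.] [0.605 0.326 0.004]
tall_ref 0.21 [218. 129.] [ 0.482 -0.339  0.004]
squat_ref 0.94 [241. 124.] [ 0.408 -0.311  0.004]
```

View pics/top0.png

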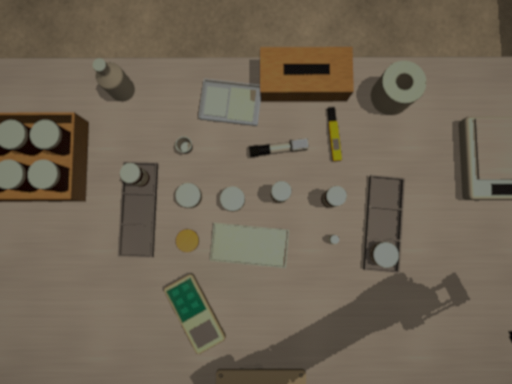

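View pics/scene0.png

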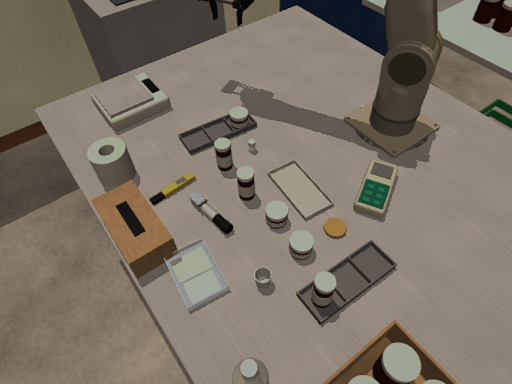

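The top view shows the tall jars with lids at (281,191) and (336,196), and the squat ones at (188,195) and (232,199). The refractometer is at (278,148) with its prism at the right end. The cream tray at (249,245) is the tool tray. tray_tall is on the left at (139,210), tray_squat on the right at (384,224). I'll now refine these positions.

```bash
python3 - <<'E'
from h import *
f=imaging.grab_frame("top"); im=f["image"]
S=imaging.silhouettes
def rect(q,z,near):
    for r in S(q,"top"):
        m=r["region"].astype(np.uint8)
        p=np.array(r["point"])
        c=max(cv2.findContours(m,0,2)[0],key=cv2.contourArea)
        w=np.array([at(f,pp,z)[:2] for pp in c[:,0].astype(float)],np.float32)
        R=cv2.minAreaRect(w); print(q,round(r["conf"],2),np.round(p),"rect",np.round(R[0],3),np.round(R[1],3),round(R[2],1))
for q,z in dict(tray_tall=.018,tray_squat=.018,tool_tray=.012,refractometer=.016).items(): rect(q,z,0)
# lids: bright blobs near guesses
g=im.min(axis=2)
for n,u,v,z in [("t1",336,196,.1),("t2",281,191,.1),("s1",188,195,.05),("s2",232,199,.05),("tref",131,174,.104),("sref",386,255,.054)]:
    win=g[v-18:v+18,u-18:u+18].astype(np.uint8)
    t,m=cv2.threshold(cv2.GaussianBlur(win,(3,3),0),0,255,cv2.THRESH_OTSU)
    c=min(cv2.findContours(m,0,1)[0],key=lambda c:abs(cv2.contourArea(c)-300))
    (a,b),r=cv2.minEnclosingCircle(c); M=cv2.moments(c); p=(M["m10"]/M["m00"]+u-18,M["m01"]/M["m00"]+v-18)
    print(n,t,np.round(p,1),round(r,1),np.round(at(f,p,z),3))
f2=imaging.grab_frame("scene")
for q in("prism","squat_a","tall_a"):
  try:
    for r in S(q,"scene"): print(q,r["conf"],np.round(r["point"]),r["region"].sum())
  except Exception as e: print(e)
cv2.imwrite("pics/topc.png",cv2.resize(im[120:280,100:420],None,fx=2.5,fy=2.5,interpolation=2))
E
```

```text
tray_tall 0.62 [138. 215.] rect [0.529 0.324] [0.095 0.247] 88.5
tray_squat 0.72 [383. 217.] rect [ 0.49  -0.326] [0.096 0.251] 84.5
tool_tray 0.59 [248. 243.] rect [0.435 0.029] [0.201 0.101] 84.6
refractometer 0.92 [278. 147.] rect [ 0.694 -0.049] [0.034 0.16 ] 7.1
t1 79.0 [337.8 194.7] 24.7 [ 0.557 -0.19   0.1  ]
t2 87.0 [283.1 189.3] 24.7 [ 0.57  -0.056  0.1  ]
s1 109.0 [187.4 194.2] 11.6 [0.564 0.187 0.05 ]
s2 110.0 [232.2 197.9] 11.7 [0.554 0.072 0.05 ]
tref 79.0 [125.6 169.6] 24.7 [0.62  0.331 0.104]
sref 90.0 [385.9 254.6] 13.0 [ 0.409 -0.318  0.054]
it knows: refractometer, squat, squat_ref, tall, tall_ref, tool_tray, tray_squat, tray_tall
squat_a 0.69 [276. 213.] 547
squat_a 0.68 [301. 246.] 646
tall_a 0.95 [224. 151.] 471
tall_a 0.95 [244. 184.] 546
```

View pics/topc.png

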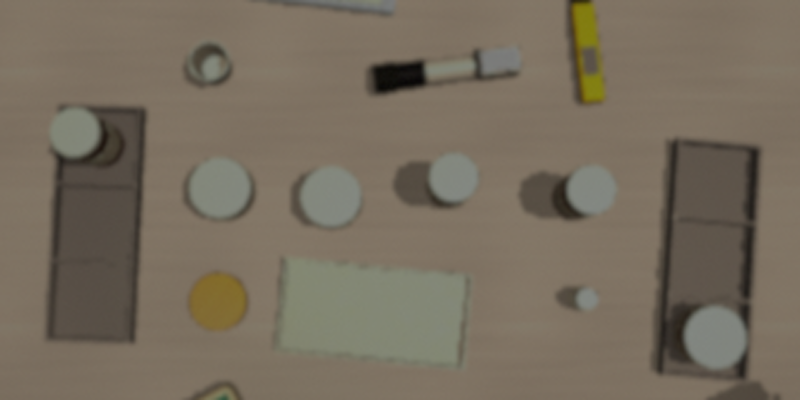

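The zoom confirms these. Tall lids are at zoom (453,178) and (590,190), and the tray corners are readable. I'll convert them, and start turning the tool to align with the trays.

```bash
cat >> h.py <<'E'
def go(x,y,z,yaw=None):
    "print shift needed in tool units (tool pointing down)"
    o=bot.get_obs(); R=np.array(o["orientation"]); p=np.array(o["tool_pos"]); a=np.degrees(np.arctan2(R[1,0],R[0,0]))
    yaw=a if yaw is None else yaw
    c,s=np.cos(np.radians(yaw)),np.sin(np.radians(yaw)); d=np.array([x,y,z])-p
    print("t",round(float(o["t"]),2),"at",np.round(p,4),"yaw",round(a,2),"turn",round((a-yaw)/8,2),"shift",np.round(np.array([c*d[0]+s*d[1],s*d[0]-c*d[1],-d[2]])/.05,2),"w",round(float(o["grip_width"]),4))
E
python3 - <<'E'
from h import *
f=imaging.grab_frame("top")
def Z(u,v,z): return at(f,(u/2.5+100-.3,v/2.5+120-.3),z)[:2]
for n,u,v,z in [("t1",590,190,.1),("t2",453,178,.1),("s1",220,188,.05),("s2",331,196,.05),("tref",76,133,.104),("sref",715,337,.054)]: print(n,np.round(Z(u,v,z),4))
for n,cs,z in [("tt",[(58,105),(144,108),(134,342),(48,340)],.02),("ts",[(672,140),(758,148),(745,377),(660,373)],.02),("tool",[(285,258),(468,275),(462,367),(277,350)],.014)]:
    w=np.array([Z(u,v,z) for u,v in cs],np.float32); R=cv2.minAreaRect(w); print(n,np.round(w.mean(0),4),[np.round(r,3) for r in R])
print("refr",np.round([Z(375,78,.016),Z(520,60,.016)],3))
go(.557,-.19,.2,-3)
E
```

```text
t1 [ 0.5543 -0.1849]
t2 [ 0.5665 -0.0508]
s1 [0.562  0.1864]
s2 [0.5534 0.0719]
tref [0.6116 0.3193]
sref [ 0.4088 -0.3171]
tt [0.5287 0.3221] [array([0.529, 0.323]), array([0.092, 0.249]), np.float64(88.792)]
ts [ 0.4891 -0.3242] [array([ 0.489, -0.325]), array([0.092, 0.246]), np.float64(85.354)]
tool [0.4334 0.0295] [array([0.433, 0.029]), array([0.196, 0.097]), np.float64(84.66)]
refr [[ 0.684  0.027]
 [ 0.703 -0.129]]
t 1.25 at [ 0.2729 -0.5623  0.2225] yaw 25.89 turn 3.61 shift [ 5.28 -7.73  0.45] w 0.0868
```

>>> drive_tool(targets=[[0, 0, 0, 0, 0.9], [0, 0, 0, 0, 0.9], [0, 0, 0, 0, 0.9], [0, 0, 0, 0, 0.9], [0, 0.75, -0.9, 0, 0], [0, 0.75, -0.9, 0, 0], [0, 0.75, -0.9, 0, 0], [0, 0.75, -0.9, 0, 0], [0, 0.75, -0.9, 0, 0], [0, 0.75, -0.9, 0, 0]])

```text
t: 2.25
tool_pos: [0.4775, -0.3403, 0.2229]
orientation: [[0.999, -0.051, 0.0], [-0.051, -0.999, -0.0], [0.0, 0.0, -1.0]]
wrist_force: [0.5, -0.4, 0.3]
grip_width: 0.0868
grasp_force: 0.0
```

```bash
cat >> h.py <<'E'
def wrist():
    o=bot.get_obs(); f=imaging.grab_frame("wrist")
    T=np.eye(4); T[:3,:3]=np.array(o["orientation"]); T[:3,3]=o["tool_pos"]
    f["W"]=T@np.array(f["hand_eye"]); return f
E
python3 - <<'E'
from h import *
f=wrist(); cv2.imwrite("pics/w1.png",f["image"]); print(f["fov_y"],np.round(f["hand_eye"],3).tolist())
for q,z in dict(tray_squat=0,tall_a=0,squat_ref=.004).items():
    for r in imaging.pinpoint(q,"wrist"): print(q,round(r["conf"],2),np.round(r["point"]),np.round(at(f,r["point"],z,f["W"]),4))
go(.554,-.185,.2)
E
```

```text
66.91647879950735 [[-0.0, -0.954, -0.3, 0.083], [1.0, -0.001, 0.0, 0.001], [-0.0, -0.3, 0.954, -0.163], [0.0, 0.0, 0.0, 1.0]]
tray_squat 0.87 [245. 157.] [ 0.4887 -0.3295  0.    ]
tall_a 0.64 [ 24. 107.] [ 0.5669 -0.0519  0.    ]
tall_a 0.56 [129. 106.] [ 0.5618 -0.1857  0.    ]
squat_ref 0.98 [238. 215.] [ 0.4065 -0.315   0.004 ]
t 2.45 at [ 0.4772 -0.3409  0.2226] yaw -2.75 turn 0.0 shift [ 1.39 -3.19  0.45] w 0.0869
```

View pics/w1.png

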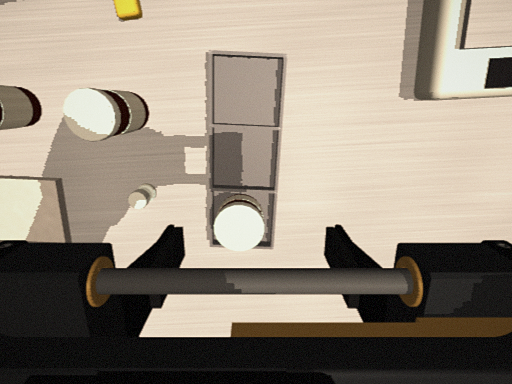

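The wrist view shows tray_squat with corners (208,51), (285,54), (271,248), (209,246). Dividers are at rows ~126 and ~189, and a tall jar lid is centred at (92,114).

```bash
python3 - <<'E'
from h import *
f=wrist()
A=lambda u,v,z: at(f,(u,v),z,f["W"])[:2]
w=np.array([A(*p,.02) for p in [(208,51),(285,54),(271,248),(209,246)]],np.float32); print(np.round(w,3),w.mean(0),cv2.minAreaRect(w))
print("div",[np.round(A(u,v,.02),4) for u,v in [(211,125),(279,128),(210,188),(275,190)]])
print("lid t1",A(92,114,.1),"sref",A(239,225,.054))
go(.556,-.186,.15)
E
```

```text
[[ 0.616 -0.296]
 [ 0.609 -0.384]
 [ 0.361 -0.36 ]
 [ 0.368 -0.273]] [ 0.4885818  -0.32812545] ((0.48856979608535767, -0.32844778895378113), (0.08829870820045471, 0.24948428571224213), 84.81758117675781)
div [array([ 0.5335, -0.2914]), array([ 0.5258, -0.3749]), array([ 0.4529, -0.2826]), array([ 0.446 , -0.3678])]
lid t1 [ 0.55500507 -0.19129761] sref [ 0.413301   -0.31990312]
t 2.5 at [ 0.4761 -0.3424  0.2225] yaw -2.91 turn 0.0 shift [ 1.44 -3.2   1.45] w 0.0869
```

>>> drive_tool(targets=[[0, 0.1, -0.8, 0, 0], [0, 0.1, -0.8, 0, 0], [0, 0.1, -0.8, 0, 0], [0, 0.1, -0.8, 0, 0], [0, 0, 0, 0, 0], [0, 0, 0, 0, 0], [0, 0, 0, 0, 0], [0, 0, 0, 0, 0], [0, 0, 0, 0, 0], [0, 0, 0, 0, 0]])

```text
t: 3.5
tool_pos: [0.5043, -0.1838, 0.2225]
orientation: [[0.999, -0.052, -0.0], [-0.052, -0.999, -0.0], [-0.0, 0.0, -1.0]]
wrist_force: [-0.4, 0.1, -0.0]
grip_width: 0.0868
grasp_force: 0.0
```

```bash
cat >> h.py <<'E'
def lids(f,T,z,r,q,cam):
    "white lid discs inside the network's region"
    F=192/np.tan(np.radians(f["fov_y"])/2)
    for s in imaging.silhouettes(q,cam):
        if s["conf"]<.4: continue
        m=cv2.dilate(s["region"].astype(np.uint8),np.ones((5,5)))
        g=f["image"].min(axis=2); v=g[m>0]; t,_=cv2.threshold(v.reshape(-1,1),0,255,cv2.THRESH_OTSU)
        b=((g>t+10)&(m>0)).astype(np.uint8); b=cv2.morphologyEx(b,cv2.MORPH_OPEN,np.ones((5,5)))
        c=cv2.convexHull(max(cv2.findContours(b,0,1)[0],key=cv2.contourArea))
        w=np.array([at(f,p,z,T)[:2] for p in c[:,0].astype(float)],np.float32)
        e=cv2.minEnclosingCircle(w); print(q,round(s["conf"],2),"lid circle",np.round(e[0],4),"r",round(e[1],4),"centroid",np.round(w.mean(0),4))
E
python3 - <<'E'
from h import *
f=wrist(); cv2.imwrite("pics/w2.png",f["image"])
lids(f,f["W"],.1,.025,"tall_a","wrist"); lids(f,f["W"],.05,.032,"squat_a","wrist")
go(.556,-.189,.15)
E
```

```text
tall_a 0.8 lid circle [ 0.5698 -0.0513] r 0.0259 centroid [ 0.5723 -0.0543]
tall_a 0.58 lid circle [ 0.5552 -0.1879] r 0.0243 centroid [ 0.5633 -0.1909]
squat_a 0.64 lid circle [0.5534 0.0738] r 0.0335 centroid [0.5585 0.0778]
t 3.65 at [ 0.5045 -0.1833  0.2225] yaw -2.93 turn 0.0 shift [1.04 0.06 1.45] w 0.0871
```

View pics/w2.png

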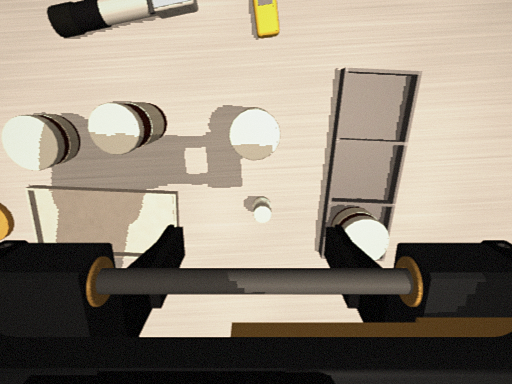

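Both tall lids are well located: t1 (0.555,-0.188), t2 (0.570,-0.052). Now grasping t1.

>>> drive_tool(targets=[[0, 0.51, 0.02, 0.3, 0], [0, 0.51, 0.02, 0.4, 0], [0, 0, 0, 0.6, 0], [0, 0, 0, 0.6, 0], [0, 0, 0, 0.6, 0], [0, 0, 0, 0.5, 0], [0, 0, 0, 0.23, 0], [0, 0, 0, 0, 0], [255, 0, 0, 0, 0], [255, 0, 0, 0, 0]], grip_force=20)

```text
t: 4.65
tool_pos: [0.5564, -0.188, 0.0627]
orientation: [[0.999, -0.051, 0.002], [-0.051, -0.999, -0.001], [0.002, 0.001, -1.0]]
wrist_force: [-0.5, 0.2, -0.8]
grip_width: 0.0778
grasp_force: 0.0
```

>>> drive_tool(targets=[[255, 0, 0, 0, 0], [255, 0, 0, 0, 0], [255, 0, 0, 0, 0], [255, 0, 0, 0, 0], [255, 0, 0, -0.2, 0], [255, 0, 0, -0.4, 0], [255, 0, 0, -0.4, 0], [255, 0, 0, -0.4, 0], [255, 0, 0, -0.4, 0], [255, 0, 0, -0.4, 0]], grip_force=20)

```text
t: 5.65
tool_pos: [0.5551, -0.1877, 0.1724]
orientation: [[0.999, -0.051, 0.0], [-0.051, -0.999, -0.0], [0.0, 0.0, -1.0]]
wrist_force: [-0.0, -0.4, -2.3]
grip_width: 0.0483
grasp_force: 20.0
```

>>> drive_tool(targets=[[255, 0, 0, -0.5, 0], [255, 0, -0.3, -0.2, 0], [255, -0.1, -0.7, 0, 0], [255, -0.2, -0.8, 0, 0], [255, -0.2, -0.8, 0, 0], [255, -0.2, -0.8, 0, 0], [255, -0.2, -0.8, 0, 0], [255, -0.2, -0.8, 0, 0], [255, -0.2, -0.8, 0, 0], [255, -0.2, -0.8, 0, 0]])

```text
t: 6.65
tool_pos: [0.4958, 0.1482, 0.2059]
orientation: [[0.999, -0.05, -0.0], [-0.05, -0.999, -0.0], [-0.0, 0.0, -1.0]]
wrist_force: [1.5, 0.2, -1.7]
grip_width: 0.0488
grasp_force: 20.0
```

>>> drive_tool(targets=[[255, -0.2, -0.8, 0, 0], [255, -0.2, -0.8, 0, 0], [255, -0.2, -0.8, 0, 0], [255, -0.1, -0.4, 0, 0], [255, 0, 0, 0, 0], [255, 0, 0, 0, 0], [255, 0, 0, 0, 0], [255, 0, 0, 0, 0], [255, 0, 0, 0, 0], [255, 0, 0, 0, 0]])

```text
t: 7.65
tool_pos: [0.4696, 0.2868, 0.2061]
orientation: [[0.999, -0.052, 0.0], [-0.052, -0.999, -0.0], [0.0, 0.0, -1.0]]
wrist_force: [0.4, -0.9, -1.8]
grip_width: 0.0489
grasp_force: 20.0
```

```bash
python3 - <<'E'
from h import *
f=wrist(); cv2.imwrite("pics/w3.png",f["image"]); np.save("w3.npy",f["W"])
for r in imaging.pinpoint("tray_tall","wrist"): print(round(r["conf"],2),np.round(r["point"]),np.round(at(f,r["point"],0,f["W"]),4))
lids(f,f["W"],.05,.032,"squat_a","wrist")
go(.447,.3255,.20)
E
```

```text
0.88 [224. 121.] [0.5304 0.3204 0.    ]
0.71 [216.  46.] [0.6145 0.3216 0.    ]
squat_a 0.89 lid circle [0.5531 0.0692] r 0.034 centroid [0.5533 0.0641]
squat_a 0.8 lid circle [0.5628 0.1852] r 0.0345 centroid [0.5624 0.1845]
t 7.8 at [0.4695 0.2871 0.206 ] yaw -2.93 turn 0.0 shift [-0.49 -0.74  0.12] w 0.0484
```

View pics/w3.png

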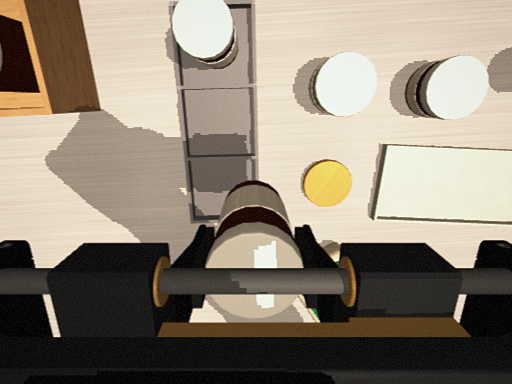

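```bash
python3 - <<'E'
from h import *
f=wrist(); W=f["W"]
A=lambda u,v,z: np.round(at(f,(u,v),z,W)[:2],4)
for n,p in dict(BL=(191,221),L1=(181,88),R1=(256,87),L2=(188,156),R2=(256,154),TR=(254,3),crate=(100,108)).items(): print(n,A(*p,.02))
E
```

```text
BL [0.4068 0.3716]
L1 [0.5697 0.3639]
R1 [0.5664 0.279 ]
L2 [0.492  0.3653]
R2 [0.4902 0.2828]
TR [0.6492 0.277 ]
crate [0.5529 0.46  ]
```

>>> drive_tool(targets=[[255, -0.24, -0.37, 0, 0], [255, -0.23, -0.37, 0, 0], [255, 0, 0, 0.5, 0], [255, 0, 0, 0.6, 0], [255, 0, 0, 0.5, 0], [255, 0, 0, 0.4, 0], [255, 0, 0, 0.3, 0], [255, 0, 0, 0.2, 0], [255, 0, 0, 0.15, 0], [255, 0, 0, 0.1, 0]])

```text
t: 8.85
tool_pos: [0.448, 0.3256, 0.0684]
orientation: [[0.999, -0.051, 0.0], [-0.051, -0.999, 0.0], [0.0, -0.0, -1.0]]
wrist_force: [0.7, 0.4, -1.2]
grip_width: 0.0485
grasp_force: 20.0
```

>>> drive_tool(targets=[[255, 0, 0, 0.06, 0], [255, 0, 0, 0, 0], [255, 0, 0, 0, 0], [60, 0, 0, 0, 0], [60, 0, 0, 0, 0], [60, 0, 0, 0, 0], [60, 0, 0, 0, 0], [60, 0, 0, -0.3, 0], [60, 0, 0, -0.6, 0], [60, 0, 0, -0.9, 0]])

```text
t: 9.85
tool_pos: [0.4467, 0.3247, 0.1558]
orientation: [[0.999, -0.05, -0.003], [-0.05, -0.999, -0.002], [-0.003, 0.002, -1.0]]
wrist_force: [0.2, 0.7, 0.7]
grip_width: 0.0664
grasp_force: 0.0
```

>>> drive_tool(targets=[[0, 0, 0, -0.5, 0], [0, 0.28, 0.74, 0, 0], [0, 0.28, 0.74, 0, 0], [0, 0.28, 0.74, 0, 0], [0, 0.28, 0.74, 0, 0], [0, 0.28, 0.74, 0, 0], [0, 0.28, 0.74, 0, 0], [0, 0.28, 0.74, 0, 0], [0, 0.28, 0.74, 0, 0], [0, 0, 0, 0, 0]])

```text
t: 10.85
tool_pos: [0.5458, 0.0177, 0.1815]
orientation: [[0.998, -0.059, 0.001], [-0.059, -0.998, -0.002], [0.001, 0.002, -1.0]]
wrist_force: [0.1, 0.8, -0.4]
grip_width: 0.0871
grasp_force: 0.0
```

```bash
python3 - <<'E'
from h import *
f=wrist(); lids(f,f["W"],.1,.025,"tall_a","wrist");lids(f,f["W"],.05,.025,"squat_a","wrist")
for r in imaging.pinpoint("refractometer","wrist"): print(round(r["conf"],2),np.round(r["point"]),np.round(at(f,r["point"],0,f["W"]),4))
go(.5695,-.052,.061)
E
```

```text
tall_a 0.66 lid circle [ 0.567  -0.0537] r 0.027 centroid [ 0.5659 -0.0549]
squat_a 0.69 lid circle [0.5515 0.0618] r 0.022 centroid [0.5512 0.0622]
squat_a 0.61 lid circle [0.5626 0.1882] r 0.0337 centroid [0.5663 0.1891]
0.71 [311.  34.] [ 0.6926 -0.0527  0.    ]
t 11.05 at [0.5445 0.0255 0.1813] yaw -2.82 turn 0.0 shift [0.58 1.52 2.41] w 0.0872
```

>>> drive_tool(targets=[[0, 0.28, 0.76, 0, 0], [0, 0.28, 0.77, 0, 0], [0, 0, 0, 0, 0], [0, 0, 0, 0.5, 0], [0, 0, 0, 0.6, 0], [0, 0, 0, 0.6, 0], [0, 0, 0, 0.5, 0], [0, 0, 0, 0.2, 0], [0, 0, 0, 0, 0], [255, 0, 0, 0, 0]])

```text
t: 12.05
tool_pos: [0.5695, -0.0531, 0.0619]
orientation: [[0.999, -0.05, 0.002], [-0.05, -0.999, 0.0], [0.002, -0.0, -1.0]]
wrist_force: [-0.1, -0.1, 0.1]
grip_width: 0.084
grasp_force: 0.0
```

>>> drive_tool(targets=[[255, 0, 0, 0, 0], [255, 0, 0, 0, 0], [255, 0, 0, 0, 0], [255, 0, 0, 0, 0], [255, 0, 0, 0, 0], [255, 0, 0, -0.3, 0], [255, 0, 0, -0.6, 0], [255, 0, 0, -0.7, 0], [255, 0, 0, -0.6, 0], [255, 0, 0, -0.4, 0]])

```text
t: 13.05
tool_pos: [0.5692, -0.0537, 0.194]
orientation: [[0.999, -0.051, 0.003], [-0.051, -0.999, -0.0], [0.003, 0.0, -1.0]]
wrist_force: [0.1, -0.0, -2.7]
grip_width: 0.0484
grasp_force: 19.9
```

```bash
python3 - <<'E'
from h import *
go(.5295,.3228,.18)
E
```

```text
t 13.05 at [ 0.5692 -0.0537  0.194 ] yaw -2.91 turn 0.0 shift [-1.18 -7.48  0.28] w 0.0484
```

>>> drive_tool(targets=[[255, -0.1, -0.4, 0, 0], [255, -0.15, -0.8, 0, 0], [255, -0.13, -0.9, 0, 0], [255, -0.12, -0.9, 0, 0], [255, -0.12, -0.9, 0, 0], [255, -0.12, -0.9, 0, 0], [255, -0.12, -0.9, 0, 0], [255, -0.12, -0.8, 0, 0], [255, -0.12, -0.6, 0, 0], [255, -0.07, -0.38, 0, 0]])

```text
t: 14.05
tool_pos: [0.5278, 0.3257, 0.1913]
orientation: [[0.999, -0.048, -0.001], [-0.048, -0.999, 0.001], [-0.001, -0.001, -1.0]]
wrist_force: [0.2, -0.2, -2.5]
grip_width: 0.0487
grasp_force: 19.9
```

```bash
python3 - <<'E'
from h import *
go(.5295,.3228,.066)
E
```

```text
t 14.05 at [0.5278 0.3257 0.1913] yaw -2.74 turn 0.0 shift [0.04 0.06 2.51] w 0.0487
```

>>> drive_tool(targets=[[255, 0, 0, 0, 0], [255, 0.03, 0, 0.4, 0], [255, 0, 0, 0.6, 0], [255, 0, 0, 0.5, 0], [255, 0, 0, 0.4, 0], [255, 0, 0, 0.3, 0], [255, 0, 0, 0.15, 0], [255, 0, 0, 0.1, 0], [255, 0, 0, 0.06, 0], [255, 0, 0, 0, 0]])

```text
t: 15.05
tool_pos: [0.531, 0.3228, 0.0654]
orientation: [[0.999, -0.051, 0.001], [-0.051, -0.999, 0.0], [0.001, -0.0, -1.0]]
wrist_force: [-0.0, 0.5, -2.6]
grip_width: 0.0491
grasp_force: 19.9
```

>>> drive_tool(targets=[[255, 0, 0, 0, 0], [60, 0, 0, 0, 0], [60, 0, 0, 0, 0], [60, 0, 0, 0, 0], [60, 0, 0, 0, 0], [60, 0, 0, -0.3, 0], [60, 0, 0, -0.6, 0], [60, 0, 0, -0.9, 0], [0, 0, 0, -0.7, 0], [0, 0, 0, 0, 0]])

```text
t: 16.05
tool_pos: [0.5327, 0.3247, 0.1971]
orientation: [[0.999, -0.051, 0.008], [-0.051, -0.999, 0.005], [0.008, -0.005, -1.0]]
wrist_force: [0.4, 0.6, -0.6]
grip_width: 0.076
grasp_force: 0.0
```

```bash
python3 - <<'E'
from h import *
go(.5625,.188,.12)
E
```

```text
t 16.05 at [0.5327 0.3247 0.1971] yaw -2.9 turn 0.0 shift [0.73 2.7  1.54] w 0.076
```

>>> drive_tool(targets=[[0, 0.25, 0.8, 0, 0], [0, 0.26, 0.9, 0, 0], [0, 0.26, 0.6, 0, 0], [0, 0, 0.38, 0, 0], [0, 0, 0, 0.6, 0], [0, 0, 0, 0.6, 0], [0, 0, 0, 0.3, 0], [0, 0, 0, 0, 0], [0, 0, 0, 0, 0], [0, 0, 0, 0, 0]])

```text
t: 17.05
tool_pos: [0.5632, 0.1875, 0.1167]
orientation: [[0.999, -0.051, 0.002], [-0.051, -0.999, 0.001], [0.002, -0.001, -1.0]]
wrist_force: [0.2, -0.0, -0.0]
grip_width: 0.0871
grasp_force: 0.0
```

```bash
python3 - <<'E'
from h import *
go(.5625,.187,.024)
f=wrist(); cv2.imwrite("pics/w4.png",f["image"])
E
```

```text
t 17.05 at [0.5632 0.1875 0.1167] yaw -2.9 turn 0.0 shift [-0.01  0.01  1.85] w 0.0871
```

View pics/w4.png

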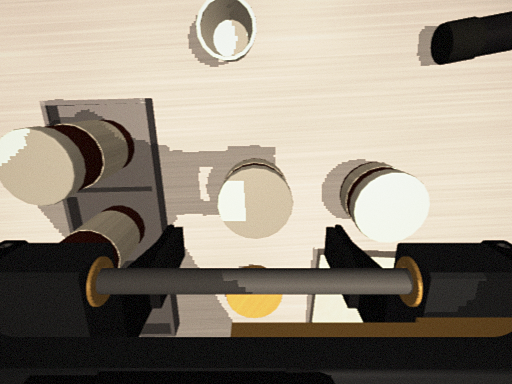

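The tall jars stand in their bays. The s1 lid is centred at (255.5,199) and s2 at (391,204), with s1 centred between the fingers.

```bash
python3 - <<'E'
from h import *
f=wrist()
for p in [(255.5,199.5),(391,204.5)]: print(np.round(at(f,p,.05,f["W"]),4))
go(.5625,.187,.024)
E
```

```text
[0.5671 0.1852 0.05  ]
[0.5569 0.0717 0.05  ]
t 17.15 at [0.5631 0.1873 0.1164] yaw -2.91 turn 0.0 shift [-0.01  0.01  1.85] w 0.0871
```

>>> drive_tool(targets=[[0, 0.04, 0.03, 0.5, 0], [0, 0, 0, 0.6, 0], [0, 0, 0, 0.5, 0], [0, 0, 0, 0.25, 0], [0, 0, 0, 0, 0], [255, 0, 0, 0, 0], [255, 0, 0, 0, 0], [255, 0, 0, 0, 0], [255, 0, 0, 0, 0], [255, 0, 0, 0, 0]])

```text
t: 18.15
tool_pos: [0.5649, 0.1856, 0.0234]
orientation: [[0.999, -0.051, 0.001], [-0.051, -0.999, 0.0], [0.001, -0.0, -1.0]]
wrist_force: [-0.3, -0.6, 5.1]
grip_width: 0.0634
grasp_force: 20.0
```

>>> drive_tool(targets=[[255, 0, 0, 0, 0], [255, 0, 0, -0.2, 0], [255, 0, 0, -0.4, 0], [255, 0, 0, -0.6, 0], [255, 0, 0, -0.6, 0], [255, 0, 0, -0.6, 0], [255, 0, 0, -0.6, 0], [255, 0, 0, 0, 0], [255, 0, 0, 0, 0], [255, 0, 0, 0, 0]])

```text
t: 19.15
tool_pos: [0.5636, 0.1849, 0.1714]
orientation: [[0.999, -0.051, -0.002], [-0.051, -0.999, -0.001], [-0.002, 0.001, -1.0]]
wrist_force: [0.3, -0.8, -1.5]
grip_width: 0.0632
grasp_force: 20.0
```

```bash
python3 - <<'E'
from h import *
go(.5702,-.3356,.17)
E
```

```text
t 19.15 at [0.5636 0.1849 0.1714] yaw -2.91 turn 0.0 shift [ 0.66 10.39  0.03] w 0.0632
```

>>> drive_tool(targets=[[255, 0, 0.3, 0, 0], [255, -0.1, 0.6, 0, 0], [255, -0.1, 0.85, 0, 0], [255, -0.1, 0.85, 0, 0], [255, -0.1, 0.85, 0, 0], [255, -0.1, 0.85, 0, 0], [255, -0.1, 0.85, 0, 0], [255, -0.1, 0.85, 0, 0], [255, -0.1, 0.85, 0, 0], [255, -0.1, 0.85, 0, 0]])

```text
t: 20.15
tool_pos: [0.4981, -0.1995, 0.1718]
orientation: [[0.999, -0.052, -0.001], [-0.052, -0.999, 0.0], [-0.001, -0.0, -1.0]]
wrist_force: [1.6, -0.5, -1.1]
grip_width: 0.0633
grasp_force: 20.0
```

>>> drive_tool(targets=[[255, -0.07, 0.85, 0, 0.1], [255, 0, 0.85, 0, 0.1], [255, 0, 0.6, 0, 0.1], [255, 0, 0.32, 0, 0], [255, 0, 0, 0, 0], [255, 0, 0, 0, 0], [255, 0, 0, 0, 0], [255, 0, 0, 0, 0], [255, 0, 0, 0, 0], [255, 0, 0, 0, 0]])

```text
t: 21.15
tool_pos: [0.4878, -0.3269, 0.1727]
orientation: [[0.996, -0.092, 0.0], [-0.092, -0.996, -0.0], [0.0, 0.0, -1.0]]
wrist_force: [-0.1, -0.3, -1.6]
grip_width: 0.0633
grasp_force: 20.0
```

```bash
python3 - <<'E'
from h import *
go(.4886,-.328,.0285)
f=wrist(); cv2.imwrite("pics/w5.png",f["image"]); np.save("w5.npy",f["W"])
for r in imaging.pinpoint("tray_squat","wrist"): print(round(r["conf"],2),np.round(r["point"]),np.round(at(f,r["point"],0,f["W"]),4))
E
```

```text
t 21.15 at [ 0.4878 -0.3269  0.1727] yaw -5.27 turn 0.0 shift [0.02 0.02 2.88] w 0.0633
0.79 [253. 169.] [ 0.4934 -0.3275  0.    ]
```

View pics/w5.png

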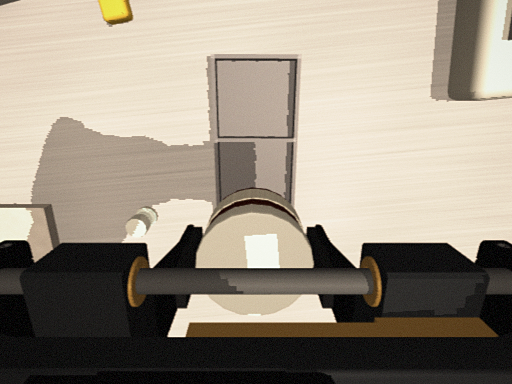

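The tray is aligned with the tool: columns 208–300, divider at row 139, held jar at column 255.

```bash
python3 - <<'E'
from h import *
f=wrist()
iT=np.linalg.inv(f["W"]@np.linalg.inv(np.array(f["hand_eye"])))
for p in [(208,55),(300,56),(256,139),(211,139),(297,139)]:
    w=at(f,p,.02,f["W"]); print(np.round(w,4),"tool",np.round(iT@np.append(w,1),4)[:3])
E
```

```text
[ 0.6171 -0.2942  0.02  ] tool [ 0.1258 -0.0448  0.1527]
[ 0.6077 -0.3851  0.02  ] tool [0.1249 0.0465 0.1527]
[ 0.5304 -0.3342  0.02  ] tool [0.0431 0.003  0.1527]
[ 0.5349 -0.2859  0.02  ] tool [ 0.0432 -0.0455  0.1526]
[ 0.5263 -0.3782  0.02  ] tool [0.0431 0.0471 0.1527]
```

>>> drive_tool(targets=[[255, 0.02, 0.02, 0.4, 0], [255, 0, 0, 0.6, 0], [255, 0, 0, 0.6, 0], [255, 0, 0, 0.5, 0], [255, 0, 0, 0.3, 0], [255, 0, 0, 0.2, 0], [255, 0, 0, 0.15, 0], [255, 0, 0, 0.1, 0], [255, 0, 0, 0.03, 0], [255, 0, 0, 0, 0]])

```text
t: 22.3
tool_pos: [0.4888, -0.3287, 0.029]
orientation: [[0.996, -0.093, 0.001], [-0.093, -0.996, -0.0], [0.001, 0.0, -1.0]]
wrist_force: [-0.1, -0.1, -1.0]
grip_width: 0.0632
grasp_force: 20.0
```

>>> drive_tool(targets=[[255, 0, 0, 0, 0], [20, 0, 0, 0, 0], [20, 0, 0, 0, 0], [20, 0, 0, 0, 0], [20, 0, 0, 0, 0], [20, 0, 0, -0.3, 0], [20, 0, 0, -0.6, 0], [0, 0, 0, -0.9, 0], [0, 0, 0, -0.9, 0], [0, 0, 0, -0.2, 0]])

```text
t: 23.3
tool_pos: [0.4908, -0.3297, 0.1807]
orientation: [[0.996, -0.093, 0.008], [-0.093, -0.996, -0.005], [0.008, 0.004, -1.0]]
wrist_force: [0.9, 0.2, -0.1]
grip_width: 0.0864
grasp_force: 0.0
```

```bash
python3 - <<'E'
from h import *
go(.5555,.0715,.12)
E
```

```text
t 23.3 at [ 0.4908 -0.3297  0.1807] yaw -5.31 turn 0.0 shift [ 0.55 -8.11  1.21] w 0.0864
```

>>> drive_tool(targets=[[0, 0.07, -0.9, 0, 0], [0, 0.07, -0.9, 0, 0], [0, 0.07, -0.9, 0, 0], [0, 0.07, -0.9, 0, 0], [0, 0.07, -0.9, 0, 0], [0, 0.07, -0.9, 0, 0], [0, 0.07, -0.9, 0, 0], [0, 0.05, -0.9, 0, 0], [0, 0.05, -0.6, 0.2, 0], [0, 0, -0.3, 0.3, 0]])

```text
t: 24.3
tool_pos: [0.5559, 0.076, 0.1498]
orientation: [[0.996, -0.089, 0.003], [-0.089, -0.996, 0.001], [0.002, -0.001, -1.0]]
wrist_force: [0.4, -0.5, -1.2]
grip_width: 0.0868
grasp_force: 0.0
```

>>> drive_tool(targets=[[0, 0, 0, 0.5, 0], [0, 0, 0, 0, 0], [0, 0, 0, 0, 0], [0, 0, 0, 0, 0], [0, 0, 0, 0, 0], [0, 0, 0, 0, 0], [0, 0, 0, 0, 0], [0, 0, 0, 0, 0], [0, 0, 0, 0, 0], [0, 0, 0, 0, 0]])

```text
t: 25.3
tool_pos: [0.5553, 0.072, 0.1235]
orientation: [[0.996, -0.093, -0.0], [-0.093, -0.996, -0.0], [-0.0, 0.0, -1.0]]
wrist_force: [-0.8, 0.5, -0.1]
grip_width: 0.087
grasp_force: 0.0
```

```bash
python3 - <<'E'
from h import *
f=wrist(); lids(f,f["W"],.05,.032,"squat_a","wrist")
go(.5555,.0715,.024)
E
```

```text
squat_a 0.69 lid circle [0.557 0.091] r 0.0199 centroid [0.5604 0.0934]
t 25.4 at [0.5554 0.072  0.1235] yaw -5.31 turn 0.0 shift [0.   0.01 1.99] w 0.0868
```

>>> drive_tool(targets=[[0, 0, 0.01, 0.5, 0], [0, 0, 0, 0.6, 0], [0, 0, 0, 0.6, 0], [0, 0, 0, 0.29, 0], [0, 0, 0, 0, 0], [255, 0, 0, 0, 0], [255, 0, 0, 0, 0], [255, 0, 0, 0, 0], [255, 0, 0, 0, 0], [255, 0, 0, 0, 0]])

```text
t: 26.4
tool_pos: [0.5559, 0.0716, 0.025]
orientation: [[0.996, -0.093, 0.002], [-0.093, -0.996, -0.0], [0.002, -0.0, -1.0]]
wrist_force: [-1.3, -0.6, 5.0]
grip_width: 0.0635
grasp_force: 20.0
```

>>> drive_tool(targets=[[255, 0, 0, 0, 0], [255, 0, 0, -0.2, 0], [255, 0, 0, -0.4, 0], [255, 0, 0, -0.6, 0], [255, 0, 0, -0.6, 0], [255, 0, 0, -0.6, 0], [255, 0, 0, -0.6, 0], [255, 0, 0, 0, 0], [255, 0, 0, 0, 0], [255, 0, 0, 0, 0]])

```text
t: 27.4
tool_pos: [0.5545, 0.0713, 0.1729]
orientation: [[0.996, -0.093, -0.002], [-0.093, -0.996, -0.0], [-0.002, 0.001, -1.0]]
wrist_force: [-0.4, -0.9, -2.0]
grip_width: 0.0631
grasp_force: 20.0
```

```bash
python3 - <<'E'
from h import *
go(.5704,-.3360,.17)
E
```

```text
t 27.4 at [0.5545 0.0713 0.1729] yaw -5.31 turn 0.0 shift [1.07 8.08 0.06] w 0.0631
```

>>> drive_tool(targets=[[255, 0.1, 0.4, 0, 0], [255, 0.12, 0.7, 0, 0], [255, 0.12, 0.9, 0, 0], [255, 0.12, 0.9, 0, 0], [255, 0.12, 0.9, 0, 0], [255, 0.12, 0.9, 0, 0], [255, 0.12, 0.9, 0, 0], [255, 0.12, 0.9, 0, 0], [255, 0.13, 0.9, 0, 0], [255, 0, 0.4, 0, 0]])

```text
t: 28.4
tool_pos: [0.5703, -0.3269, 0.1718]
orientation: [[0.995, -0.098, -0.003], [-0.098, -0.995, -0.001], [-0.003, 0.001, -1.0]]
wrist_force: [-1.1, -0.0, -1.7]
grip_width: 0.0633
grasp_force: 20.0
```

>>> drive_tool(targets=[[255, 0, 0.28, 0, 0], [255, 0, 0, 0, 0], [255, 0, 0, 0, 0], [255, 0, 0, 0, 0], [255, 0, 0, 0.5, 0], [255, 0, 0, 0.5, 0], [255, 0, 0, 0.3, 0], [255, 0, 0, 0, 0], [255, 0, 0, 0, 0], [255, 0, 0, 0, 0]])

```text
t: 29.4
tool_pos: [0.5721, -0.3359, 0.1107]
orientation: [[0.996, -0.092, 0.002], [-0.092, -0.996, -0.001], [0.002, 0.001, -1.0]]
wrist_force: [0.4, -0.5, -1.8]
grip_width: 0.0631
grasp_force: 20.0
```

```bash
python3 - <<'E'
from h import *
go(.5704,-.3360,.0288)
f=wrist(); cv2.imwrite("pics/w6.png",f["image"])
E
```

```text
t 29.4 at [ 0.5721 -0.3359  0.1107] yaw -5.3 turn 0.0 shift [-0.03  0.01  1.64] w 0.0631
```

View pics/w6.png

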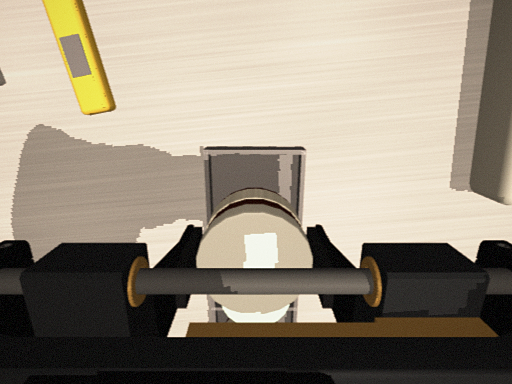

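>>> drive_tool(targets=[[255, -0.02, 0, 0.3, 0], [255, 0, 0, 0.5, 0], [255, 0, 0, 0.4, 0], [255, 0, 0, 0.2, 0], [255, 0, 0, 0.15, 0], [255, 0, 0, 0.07, 0], [255, 0, 0, 0.03, 0], [255, 0, 0, 0, 0], [255, 0, 0, 0, 0], [255, 0, 0, 0, 0]])

```text
t: 30.45
tool_pos: [0.5707, -0.3359, 0.029]
orientation: [[0.996, -0.093, 0.001], [-0.093, -0.996, -0.001], [0.001, 0.001, -1.0]]
wrist_force: [-5.8, 3.9, 11.1]
grip_width: 0.0633
grasp_force: 20.0
```

>>> drive_tool(targets=[[20, 0, 0, 0, 0], [20, 0, 0, 0, 0], [20, 0, 0, 0, 0], [20, 0, 0, 0, 0], [20, 0, 0, -0.3, 0], [20, 0, 0, -0.6, 0], [0, 0, 0, -0.9, 0], [0, 0, 0, -0.9, 0], [0, 0, 0, -0.3, 0], [0, 0, 0, 0, 0]])

```text
t: 31.45
tool_pos: [0.5717, -0.3363, 0.181]
orientation: [[0.996, -0.093, 0.006], [-0.093, -0.996, -0.003], [0.006, 0.003, -1.0]]
wrist_force: [-0.3, 0.8, -0.1]
grip_width: 0.0865
grasp_force: 0.0
```

```bash
python3 - <<'E'
from h import *
go(.60,-.05,.20,-83)
E
```

```text
t 31.45 at [ 0.5717 -0.3363  0.181 ] yaw -5.31 turn 9.71 shift [-5.61 -1.26 -0.38] w 0.0865
```

>>> drive_tool(targets=[[0, 0, -0.9, 0, 0], [0, 0, -0.96, 0, 0], [0, 0, -0.96, 0, 0], [0, 0, -0.96, 0, 0], [0, 0, -0.96, 0, 0], [0, 0, -0.96, 0, 0], [0, 0, 0, 0, 0], [0, 0, 0, 0, 0], [0, 0, 0, 0, 0], [0, 0, 0, 0, 0]])

```text
t: 32.45
tool_pos: [0.5963, -0.0537, 0.1761]
orientation: [[0.995, -0.095, -0.001], [-0.095, -0.995, -0.001], [-0.001, 0.001, -1.0]]
wrist_force: [-0.4, 0.2, 0.4]
grip_width: 0.0869
grasp_force: 0.0
```

```bash
python3 - <<'E'
from h import *
print(np.round(bot.get_obs()["qpos"],1))
f=wrist(); a=f["image"]
for q in("refractometer",):
  for s in imaging.silhouettes(q,"wrist"):
    c=max(cv2.findContours(s["region"].astype(np.uint8),0,1)[0],key=cv2.contourArea)
    w=np.array([at(f,p,.016,f["W"])[:2] for p in c[:,0].astype(float)],np.float32); print(s["conf"],cv2.minAreaRect(w))
  for r in imaging.pinpoint(q,"wrist"): print(r["conf"],np.round(at(f,r["point"],0,f["W"]),4))
t=imaging.grab_frame("top"); b=cv2.resize(t["image"][120:280,100:420],(512,256),interpolation=2)
cv2.imwrite("pics/c7.png",cv2.resize(np.vstack([a[:240],b]),None,fx=1.2,fy=1.2))
go(.60,-.05,.20,-83)
E
```

```text
[  18.7   19.   -22.1   90.5    7.4   72.  -100.1]
0.55 ((0.6929267644882202, -0.049911752343177795), (0.030796602368354797, 0.1643979549407959), 7.920745372772217)
0.58 [ 0.6937 -0.051   0.    ]
t 32.65 at [ 0.5965 -0.0527  0.1765] yaw -5.38 turn 9.7 shift [-0.04 -0.08 -0.47] w 0.0868
```

View pics/c7.png

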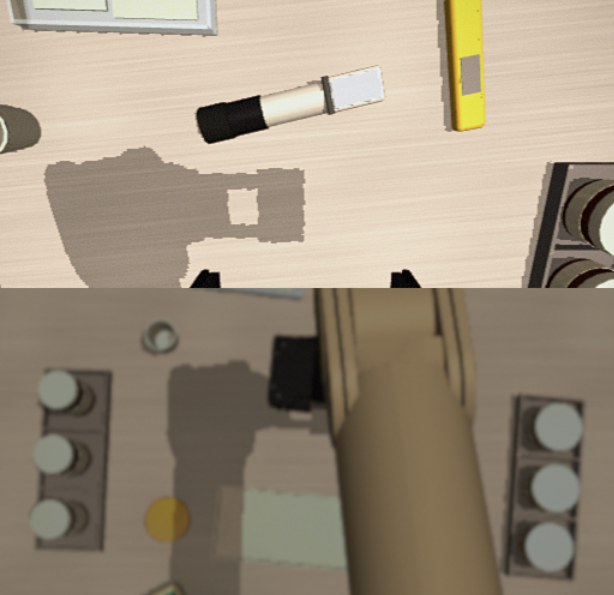

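All jars stand in their bays. The refractometer's silver barrel is mid at wrist px (246,87). Joint 7 is at -100°, so I'll turn the other way, to yaw ~97°.

>>> drive_tool(targets=[[0, 0, 0, 0, -1], [0, 0, 0, 0, -1], [0, 0, 0, 0, -1], [0, 0, 0, 0, -1], [0, 0, 0, 0, -1], [0, 0, 0, 0, -1], [0, 0, 0, 0, -1], [0, 0, 0, 0, -1], [0, 0, 0, 0, -1], [0, 0, 0, 0, -1]])

```text
t: 33.65
tool_pos: [0.5965, -0.0522, 0.1766]
orientation: [[0.259, 0.966, 0.0], [0.966, -0.259, -0.0], [-0.0, 0.0, -1.0]]
wrist_force: [-0.3, 0.6, -0.1]
grip_width: 0.0868
grasp_force: 0.0
```

>>> drive_tool(targets=[[0, 0, 0, 0, -1], [0, 0, 0, 0, -1], [0, 0, 0, 0, -0.9], [0, 0, 0, 0, 0], [0, 0, 0, 0, 0], [0, 0, 0, 0, 0], [0, 0, 0, 0, 0], [0, 0, 0, 0, 0], [0, 0, 0, 0, 0], [0, 0, 0, 0, 0]])

```text
t: 34.65
tool_pos: [0.5966, -0.0518, 0.1766]
orientation: [[-0.137, 0.991, 0.0], [0.991, 0.137, -0.0], [-0.0, 0.0, -1.0]]
wrist_force: [-0.4, -0.1, -0.3]
grip_width: 0.0872
grasp_force: 0.0
```

```bash
python3 - <<'E'
from h import *
print(np.round(bot.get_obs()["qpos"],1)); go(.6945,-.058,.08,97.9)
E
```

```text
[ 30.3  21.5 -37.3  89.8  13.5  73.2  -1.1]
t 34.65 at [ 0.5966 -0.0518  0.1766] yaw 97.87 turn -0.0 shift [-0.39  1.92  1.93] w 0.0872
```

>>> drive_tool(targets=[[0, -0.1, 0.48, 0, 0], [0, -0.1, 0.48, 0, 0], [0, -0.1, 0.48, 0, 0], [0, -0.09, 0.48, 0, 0], [0, 0, 0, 0.5, 0], [0, 0, 0, 0.5, 0], [0, 0, 0, 0.5, 0], [0, 0, 0, 0, 0], [0, 0, 0, 0, 0], [0, 0, 0, 0, 0]])

```text
t: 35.65
tool_pos: [0.6953, -0.0579, 0.1035]
orientation: [[-0.137, 0.991, 0.002], [0.991, 0.137, -0.0], [-0.0, 0.002, -1.0]]
wrist_force: [0.3, -0.4, 0.9]
grip_width: 0.0871
grasp_force: 0.0
```

```bash
python3 - <<'E'
from h import *
go(.6945,-.058,.004)
f=wrist(); cv2.imwrite("pics/w8.png",f["image"])
for r in imaging.pinpoint("refractometer","wrist"): print(r["conf"],r["point"],np.round(at(f,r["point"],0,f["W"]),4))
T=f["W"]@np.linalg.inv(np.array(f["hand_eye"])); 
F=192/np.tan(np.radians(f["fov_y"])/2)
for P in [(.6945,-.058,.016),(.6945+.137*.029,-.058-.029,.03),(.6945-.137*.029,-.058+.029,.016)]:
    c=np.linalg.inv(f["W"])@np.append(P,1); print("proj",np.round([c[0]/c[2]*F+f["cx"],c[1]/c[2]*F+f["cy"]],1))
E
```

```text
t 35.65 at [ 0.6953 -0.0579  0.1035] yaw 97.88 turn 0.0 shift [-0.   -0.02  1.99] w 0.0871
0.6 [252.9, 177.4] [ 0.6928 -0.0461  0.    ]
proj [253.  194.7]
proj [253.  230.8]
proj [253. 163.]
```

View pics/w8.png

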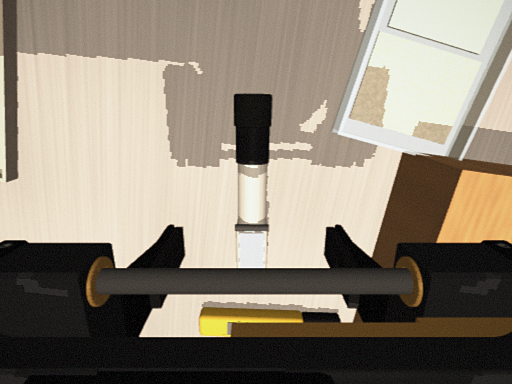

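```bash
python3 - <<'E'
from h import *
f=wrist()
for p,z in [((403,153),0),((378,235),0),((460,168),.06),((440,240),.06),((460,168),.09),((440,240),.09)]: print(p,z,np.round(at(f,p,z,f["W"]),3))
E
```

```text
(403, 153) 0 [ 0.827 -0.004  0.   ]
(378, 235) 0 [ 0.826 -0.089  0.   ]
(460, 168) 0.06 [ 0.839 -0.003  0.06 ]
(440, 240) 0.06 [ 0.843 -0.061  0.06 ]
(460, 168) 0.09 [0.816 0.001 0.09 ]
(440, 240) 0.09 [ 0.82  -0.049  0.09 ]
```

The box face at x≈0.826 is clear of the gripper body (0.795). Grasping the barrel.

>>> drive_tool(targets=[[0, 0, -0.01, 0.5, 0], [0, 0, 0, 0.6, 0], [0, 0, 0, 0.5, 0], [0, 0, 0, 0.27, 0], [0, 0, 0, 0.1, 0], [0, 0, 0, 0, 0], [255, 0, 0, 0, 0], [255, 0, 0, 0, 0], [255, 0, 0, 0, 0], [255, 0, 0, 0, 0]])

```text
t: 36.8
tool_pos: [0.6942, -0.0581, 0.0036]
orientation: [[-0.137, 0.991, 0.001], [0.991, 0.137, -0.0], [-0.0, 0.001, -1.0]]
wrist_force: [-0.6, 0.2, -0.0]
grip_width: 0.0629
grasp_force: 0.0
```

>>> drive_tool(targets=[[255, 0, 0, 0, 0], [255, 0, 0, 0, 0], [255, 0, 0, 0, 0], [255, 0, 0, 0, 0], [255, 0, 0, -0.2, 0], [255, 0, 0, -0.4, 0], [255, 0, 0, -0.5, 0], [255, 0, 0, -0.5, 0], [255, 0, 0, -0.4, 0], [255, 0, 0, 0, 0]], grip_force=30)

```text
t: 37.8
tool_pos: [0.6956, -0.0578, 0.1071]
orientation: [[-0.137, 0.991, 0.005], [0.991, 0.137, -0.0], [-0.001, 0.005, -1.0]]
wrist_force: [0.4, -0.5, -1.3]
grip_width: 0.0252
grasp_force: 30.0
```

```bash
python3 - <<'E'
from h import *
a=np.radians(84.7)
go(.434-.007*np.cos(a),.029-.007*np.sin(a),.105,84.7)
f=wrist(); cv2.imwrite("pics/w9.png",f["image"])
E
```

```text
t 37.8 at [ 0.6956 -0.0578  0.1071] yaw 97.88 turn 1.65 shift [ 1.11 -5.37  0.04] w 0.0252
```

View pics/w9.png

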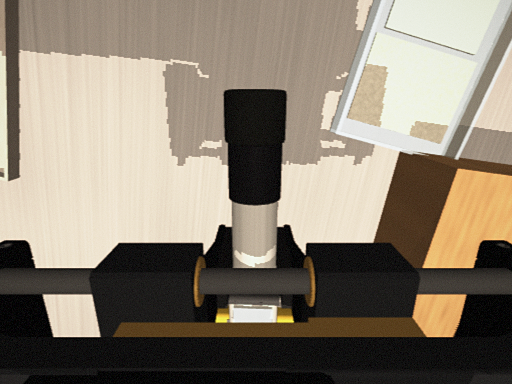

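>>> drive_tool(targets=[[255, 0, 0, 0, 0.8], [255, 0, 0, 0, 0.85], [255, 0.13, -0.5, 0, 0], [255, 0.14, -0.7, 0, 0], [255, 0.14, -0.7, 0, 0], [255, 0.14, -0.7, 0, 0], [255, 0.14, -0.7, 0, 0], [255, 0.14, -0.7, 0, 0], [255, 0.14, -0.7, 0, 0], [255, 0.14, -0.67, 0, 0]])

```text
t: 38.85
tool_pos: [0.4293, 0.0222, 0.1018]
orientation: [[0.093, 0.996, -0.002], [0.996, -0.093, -0.0], [-0.0, -0.002, -1.0]]
wrist_force: [-0.1, 0.9, -0.4]
grip_width: 0.0253
grasp_force: 30.0
```

>>> drive_tool(targets=[[255, 0, 0, 0, 0], [255, 0, 0, 0, 0], [255, 0, 0, 0, 0], [255, 0, 0, 0, 0], [255, 0, 0, 0, 0], [255, 0, 0, 0, 0], [255, 0, 0, 0, 0], [255, 0, 0, 0, 0], [255, 0, 0, 0, 0], [255, 0, 0, 0, 0]])

```text
t: 39.85
tool_pos: [0.4316, 0.0221, 0.1031]
orientation: [[0.093, 0.996, 0.0], [0.996, -0.093, -0.0], [-0.0, 0.0, -1.0]]
wrist_force: [0.5, 0.6, -0.8]
grip_width: 0.0251
grasp_force: 30.0
```

```bash
python3 - <<'E'
from h import *
a=np.radians(84.7)
go(.434-.007*np.cos(a),.029-.007*np.sin(a),.0075,84.7)
f=wrist(); cv2.imwrite("pics/w10.png",f["image"])
for q in["tool_tray"]:
  for r in imaging.pinpoint(q,"wrist"): print(r["conf"],np.round(at(f,r["point"],0,f["W"]),4))
E
```

```text
t 39.85 at [0.4316 0.0221 0.1031] yaw 84.68 turn -0.0 shift [0.   0.03 1.91] w 0.0251
0.63 [ 0.43   -0.0115  0.    ]
```

View pics/w10.png

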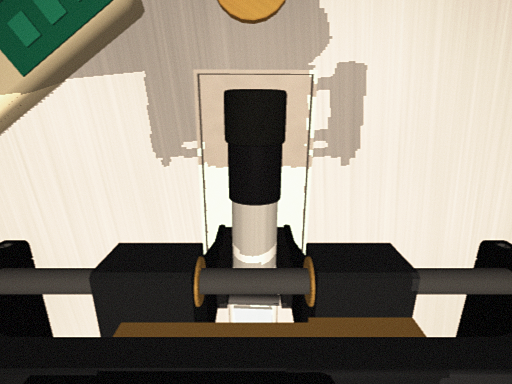

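```bash
python3 - <<'E'
from h import *
f=wrist(); I=np.linalg.inv(f["W"]@np.linalg.inv(np.array(f["hand_eye"])))
for p in [(196,71),(313,72)]: print(np.round(I@np.append(at(f,p,.014,f["W"]),1),4))
E
```

```text
[ 0.1043 -0.0464  0.089   1.    ]
[0.1035 0.0477 0.089  1.    ]
```

>>> drive_tool(targets=[[255, 0, 0.03, 0.3, 0], [255, 0, 0, 0.4, 0], [255, 0, 0, 0.4, 0], [255, 0, 0, 0, 0], [255, 0, 0, 0, 0], [255, 0, 0, 0, 0], [255, 0, 0, 0, 0], [255, 0, 0, 0, 0], [255, 0, 0, 0, 0], [255, 0, 0, 0, 0]])

```text
t: 41.0
tool_pos: [0.4332, 0.0219, 0.0482]
orientation: [[0.093, 0.996, 0.0], [0.996, -0.093, -0.0], [-0.0, 0.0, -1.0]]
wrist_force: [0.6, 0.6, -1.4]
grip_width: 0.0253
grasp_force: 30.0
```

>>> drive_tool(targets=[[255, -0.05, 0, 0.2, 0], [255, 0, 0, 0.25, 0], [255, 0, 0, 0.15, 0], [255, 0, 0, 0.1, 0], [255, 0, 0, 0.06, 0], [255, 0, 0, 0.04, 0], [255, 0, 0, 0, 0], [255, 0, 0, 0, 0], [255, 0, 0, 0, 0], [255, 0, 0, 0, 0]])

```text
t: 42.0
tool_pos: [0.4329, 0.0195, 0.0091]
orientation: [[0.093, 0.996, -0.001], [0.996, -0.093, -0.001], [-0.001, -0.0, -1.0]]
wrist_force: [-10.3, -1.0, 23.1]
grip_width: 0.0251
grasp_force: 30.0
```

>>> drive_tool(targets=[[130, 0, 0, 0, 0], [130, 0, 0, 0, 0], [130, 0, 0, 0, 0], [130, 0, 0, 0, 0], [130, 0, 0, -0.2, 0], [130, 0, 0, -0.5, 0], [130, 0, 0, -0.8, 0], [130, 0, 0, -0.9, 0], [130, 0, 0, -0.9, 0], [130, 0, 0, -0.3, 0]])

```text
t: 43.0
tool_pos: [0.4346, 0.02, 0.1931]
orientation: [[0.092, 0.996, 0.006], [0.996, -0.092, -0.001], [-0.0, 0.007, -1.0]]
wrist_force: [1.0, 0.6, 0.1]
grip_width: 0.0426
grasp_force: 0.0
```

>>> drive_tool(targets=[[130, 0, 0.9, 0, 0], [130, 0, 0.9, 0, 0], [130, 0, 0.9, 0, 0], [130, 0.9, 0, 0, 0], [130, 0.9, 0, 0, 0], [130, 0.5, 0, 0, 0], [130, 0, 0, 0, 0], [130, 0, 0, 0, 0], [130, 0, 0, 0, 0], [130, 0, 0, 0, 0]])

```text
t: 44.0
tool_pos: [0.5781, 0.1198, 0.1882]
orientation: [[0.095, 0.995, 0.0], [0.995, -0.095, -0.001], [-0.001, 0.0, -1.0]]
wrist_force: [-0.8, 0.7, -0.1]
grip_width: 0.0429
grasp_force: 0.0
```

```bash
python3 - <<'E'
from h import *
a=imaging.grab_frame("scene")["image"]; f=imaging.grab_frame("top"); b=f["image"]
for s in imaging.silhouettes("refractometer","top"):
    c=max(cv2.findContours(s["region"].astype(np.uint8),0,1)[0],key=cv2.contourArea)
    w=np.array([at(f,p,.019)[:2] for p in c[:,0].astype(float)],np.float32); print(s["conf"],cv2.minAreaRect(w))
cv2.imwrite("pics/end.png",np.vstack([cv2.resize(a[90:330,140:420],(700,600))[:330],cv2.resize(b[120:280,100:420],(700,270))]))
E
```

```text
0.57 ((0.4296678900718689, -0.024562301114201546), (0.05203159525990486, 0.02846214734017849), 84.16693878173828)
```

View pics/end.png

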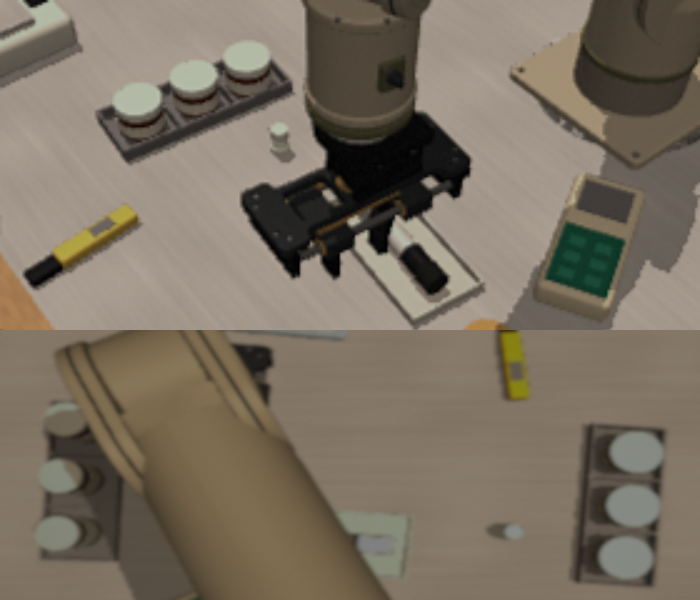

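The scene shows three squat jars upright in their tray and the refractometer inside the tool tray, plate up. I'll move the arm clear for a numeric check.

>>> drive_tool(targets=[[130, -0.9, 0, -0.3, 0], [130, -0.9, 0, 0, 0], [130, -0.9, 0, 0, 0], [130, -0.9, 0, 0, 0], [130, -0.9, 0, 0, 0], [130, -0.9, 0, 0, 0], [130, -0.9, 0, 0, 0], [130, 0, 0, 0, 0], [130, 0, 0, 0, 0], [130, 0, 0, 0, 0]])

```text
t: 45.15
tool_pos: [0.549, -0.191, 0.2032]
orientation: [[0.091, 0.996, 0.0], [0.996, -0.091, 0.0], [0.001, 0.0, -1.0]]
wrist_force: [0.3, 0.9, -0.6]
grip_width: 0.0428
grasp_force: 0.0
```

```bash
python3 - <<'E'
from h import *
print(np.round(bot.get_obs()["tool_pos"],3))
for c in("top","scene"):
    f=imaging.grab_frame(c); T=f["cam_to_world"]
    for q,z in(("tall_a",.104),("squat_a",.054)): print(c); lids(f,T,z,0,q,c)
    for q in("refractometer","tall_a","squat_a"):
        for r in imaging.pinpoint(q,c): print(c,q,round(r["conf"],2),np.round(at(f,r["point"],.004),3))
    for s in imaging.silhouettes("refractometer",c):
        k=max(cv2.findContours(s["region"].astype(np.uint8),0,1)[0],key=cv2.contourArea)
        w=np.array([at(f,p,.019)[:2] for p in k[:,0].astype(float)],np.float32); print(s["conf"],cv2.minAreaRect(w))
E
```

```text
[ 0.549 -0.191  0.203]
top
tall_a 0.64 lid circle [0.4468 0.3307] r 0.0274 centroid [0.4471 0.3288]
tall_a 0.63 lid circle [0.5294 0.3301] r 0.0284 centroid [0.5301 0.3281]
tall_a 0.63 lid circle [0.6139 0.3246] r 0.0271 centroid [0.6158 0.3208]
top
squat_a 0.7 lid circle [ 0.4236 -0.0349] r 0.052 centroid [ 0.4272 -0.034 ]
top refractometer 0.79 [0.433 0.036 0.004]
top refractometer 0.66 [0.53  0.315 0.004]
top tall_a 0.84 [0.459 0.323 0.004]
top tall_a 0.78 [0.53  0.318 0.004]
0.75 ((0.4357093274593353, 0.03037649393081665), (0.1572473794221878, 0.03073463961482048), 84.45208740234375)
scene
tall_a 0.91 lid circle [0.5292 0.3207] r 0.0277 centroid [0.5318 0.3239]
tall_a 0.87 lid circle [0.4428 0.3227] r 0.0313 centroid [0.4415 0.3207]
scene
squat_a 0.89 lid circle [ 0.5646 -0.3427] r 0.037 centroid [ 0.5672 -0.3422]
squat_a 0.83 lid circle [ 0.4839 -0.3333] r 0.0361 centroid [ 0.4846 -0.3278]
scene refractometer 0.62 [0.438 0.035 0.004]
scene tall_a 0.87 [0.535 0.329 0.004]
scene tall_a 0.82 [0.446 0.318 0.004]
scene squat_a 0.94 [ 0.569 -0.326  0.004]
scene squat_a 0.91 [ 0.49  -0.325  0.004]
0.57 ((0.43411070108413696, 0.023100614547729492), (0.17903262376785278, 0.04537252336740494), 82.83008575439453)
0.25 ((0.5948015451431274, 0.3091278374195099), (0.09783855080604553, 0.05371066927909851), 37.15248489379883)
```

All positions agree with the targets, and the refractometer is centred in its tray (0.436, 0.030). Handing in.

```bash
python3 -c "
from workcell import workorder
print(workorder.finish_job())"
```

```text
the job is handed in; nothing more can be done
None
```

I handed the job in at about 45 s: all four loose jars stand in the matching trays and the refractometer lies plate up in the white tray, as far as the last camera checks show; the hand-in returned no verdict.

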